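# Swap two misplaced glass jars on the place board

## Robot

A 7-joint arm with a two-finger parallel gripper is mounted at the origin on the work surface. World frame = base frame: x ahead of the robot, y to its left, z up, the work surface at z = 0. Lengths are in m, angles in rad, forces in N, time in s.
With the tool pointing down it reaches from about 0.425 to 0.825 m from the base axis. Payload 3.6 kg.
Tool frame: the origin (TCP) lies between the finger pads; the fingertips stand 11 mm ahead of it and the grasp point (between the pads) lies 8 mm behind it; z points along the fingers, y is the line along which they close (so a half turn about z gives the same grasp; the last joint's range is limited). The gripper opens to 93 mm and grips with 3 to 60 N. Pads are 15 mm wide; open, the fingers measure 128 mm over their backs; the gripper's body (75 mm by 188 mm) begins 65 mm behind the grasp point.
Start: joints at [-1.163, 0.615, -0.013, 1.423, 0.008, 1.103, -0.04], TCP at [0.273, 0.59, 0.23] pointing down, gripper open.
Joint ranges: [-3.12, 3.12], [-0.3, 2.06], [-1.34, 1.32], [0.26, 2.42], [-1.36, 4.5], [0.01, 1.98], [-2.84, 2.84]. Speed limits (rad/s): [2.79, 2.79, 3.14, 3.14, 3.14, 3.14, 3.14].

## Interface

Orientations are given as [roll, pitch, yaw] about the fixed x, y, z axes, in that order (R = Rz(yaw) Ry(pitch) Rx(roll)).
In Python, from cell import robot gives the robot as it stands.
- The arm moves only by the tool play_rows, never from a script. Its argument "plan" is one flat list of numbers, 4 for each row, row after row: the shift along the tool's x, y, z in mm, then the turn about the tool's z in rad. In form: [dx, dy, dz, roll, dx, dy, dz, roll, ...]. A call has 1 to 20 rows; each row is the pose to reach, as a shift and turn from the pose commanded when the call began, along the tool's axes at that moment; what a row does not reach only later rows make up. A row lasts 1/12 s, in which the tool goes at most 41.7 mm and 7.16 degrees, less where a joint would pass 70% of its speed; a pose out of reach is approached as far as the arm can. A call with a gripper value outside its range is refused whole. "jaw" is the opening in per cent of the stroke, from 0 (shut) to 100 (fully open), set as the call begins (left out, the last holds). The fingers move at their own pace and stop on an object; "newtons" is the grip in N (left out, the last holds). Time passes only in rows, so rows that repeat a pose let the fingers close. It gives the time, the measured TCP pose, the force, the opening and the grip force at its end, in the units of the state.
- robot.state(): the state, without advancing time (a new reading comes with each control period).
- robot.grab_frame(name): name is "scene" or "top"; returns the picture (400x640x3 uint8, red, green, blue); there is no depth.
- robot.camera_info(name): a dict with "K" (3x3 intrinsics, pixels), "dist" ([k1, k2, p1, p2, k3] as OpenCV has them; the pictures are not rectified), "R" (3x3) and "t" (3): a world point X has camera coordinates R X + t. Camera axes: x right, y down, z forward; pixel columns grow to the right and rows downward; lengths in m; the calibration is good to about 2 mm. A picture is of the moment at which its call begins. camera_info takes no time and is no camera call.
- robot.hand_in(): hands the job in; it is judged then, once.
Trained networks look in the newest picture that a camera, given by its name, has taken for a name from the list of things; names that differ only in an ending like _2 or _b are one class to them, and where a whole thing is asked for, a point or a joint stands for the part that bears it (a point fixed in the world has none). Each returns a list of dicts, best first, with "score" (0 to 1); they miss things now and then, are a little off and sometimes report something else, mostly with a low value. They report only what shows in the picture. A call takes as long as a camera call. They do not tell look-alikes from the thing itself.
- robot.find_in(camera, label): "box" ([left, top, right, bottom] in pixels, round what is visible of it).
The state is a dict: "time_s": time; "q": joint angles; "joint_velocities": joint speeds; "effort": joint torques, N m; "ee_pos": TCP position; "eef_rot": TCP orientation; "contact_force": force on the tool from outside, world axes, zero at the start; "ft_torque": the same for the moment, N m; "finger_gap": opening from 0.0 (shut) to 1.0 (fully open); "grip_force": force on a finger pad.
Only numpy, scipy, OpenCV 4.12 (cv2) and the standard library are available. Lean on these libraries where they do the work, as an engineer would, in place of code of your own. Each camera call takes 0.05 s, during which the arm holds its last target. There are 200 camera calls.

## Task

Two sample jars have been put back in each other's place on the beech board: swap the tall slim jar and the low squat jar at the two ends of the board, so that each stands upright on the cork spot where the other one stands now. Set them down gently, without dropping or tipping them over, and leave the middle jar where it is.

Things in the scene. Friction and masses are not known exactly. Their poses are not given: they have to be found in the camera images.
- board_top (a point): Fixed beech board, 120 x 370 mm, 18 mm thick, flat on the table; three flush cork spots, 92 mm across: at this point and 120 mm either way along y. Origin: centre of its top face. x: across the board, away from the robot; y: along it, to the robot's left; z up; yaw within 20 degrees. The table in front of its middle is always clear: a jar can stand there, 135 mm from here towards -x.
- tall_jar_mid (a point): The tall slim jar, loose, 54 mm in diameter and 112 mm tall with its lid, 0.2 to 0.4 kg, standing on a cork spot at one end of the board (either end, within 6 mm of the spot's centre): round clear glass, flat beech lid 14 mm thick and 6 mm narrower than the glass. Origin: the jar's centre, half-way up; z up; yaw means nothing. The lid's top is 56 mm above this point.
- squat_jar_mid (a point): The low squat jar, loose, 64 mm in diameter and 66 mm tall with its lid, 0.17 to 0.35 kg, standing on the cork spot at the other end of the board (within 6 mm of its centre): round clear glass, flat beech lid 14 mm thick and 6 mm narrower than the glass. Origin: the jar's centre, half-way up; z up; yaw means nothing. The lid's top is 33 mm above this point.
- middle_jar_mid (a point): The middle-sized jar, loose, 58 mm in diameter and 86 mm tall with its lid, on the middle cork spot; it stays where it is: round clear glass, flat beech lid 14 mm thick and 6 mm narrower than the glass. Origin: the jar's centre, half-way up; z up; yaw means nothing. The lid's top is 43 mm above this point.
Not all that is in view belongs to the job. What is shaped like the part that bears squat_jar_mid but green or yellow is not meant.

How it is judged:
At the end, for the whole second after the job is handed in: The tall jar and the squat jar have changed ends: each stands upright (within 7 degrees) on the board, within 15 mm along and across the board of the centre of the cork spot where the other one stood at the start (spots 120 mm either side of the board's centre), at rest (((x of tall_jar_mid in the frame of board_top between -0.015 and 0.015 m and y of tall_jar_mid in the frame of board_top between 0.105 and 0.135 m and z of tall_jar_mid in the frame of board_top between 0.05 and 0.062 m and x of squat_jar_mid in the frame of board_top between -0.015 and 0.015 m and y of squat_jar_mid in the frame of board_top between -0.135 and -0.105 m and z of squat_jar_mid in the frame of board_top between 0.027 and 0.039 m) or (x of tall_jar_mid in the frame of board_top between -0.015 and 0.015 m and y of tall_jar_mid in the frame of board_top between -0.135 and -0.105 m and z of tall_jar_mid in the frame of board_top between 0.05 and 0.062 m and x of squat_jar_mid in the frame of board_top between -0.015 and 0.015 m and y of squat_jar_mid in the frame of board_top between 0.105 and 0.135 m and z of squat_jar_mid in the frame of board_top between 0.027 and 0.039 m)) and distance of each of tall_jar_mid, squat_jar_mid from where it was at the start of the episode above 0.15 m and angle between each of tall_jar_mid, squat_jar_mid's own z axis and vertical below 0.12 rad and linear speed of each of tall_jar, squat_jar below 0.02 m/s); the robot touches nothing.
It fails at once if the jar in the middle is pushed more than 20 mm or tipped (distance of middle_jar_mid from where it was at the start of the episode above 0.02 m or angle between middle_jar_mid's own z axis and vertical above 0.35 rad).
It fails at once if a jar is tipped over (more than 40 degrees) (angle between any of tall_jar_mid, squat_jar_mid's own z axis and vertical above 0.7 rad).
It fails at once if a jar is dropped or knocked flying: it moves faster than 0.6 m/s while not between the fingers ((linear speed of tall_jar above 0.6 m/s and contact force between tall_jar and the fingers below 0.1 N) or (linear speed of squat_jar above 0.6 m/s and contact force between squat_jar and the fingers below 0.1 N)).
It also fails if it takes over 67 s, if anything falls off the work surface, if the arm or the gripper's body presses on something with over 40 N, if the wrist force passes 120 N, or if a joint passes its speed limit or range.

## Working session

There is one attempt and no reset: what is moved stays moved. The work goes in short steps, Python scripts to look and compute and a tool call to move; the robot and the scene stay as the last step left them, time stands still between calls to the robot, and variables do not carry over. Pictures are saved under pics/ and viewed, at most 10 in all, crops included, and the job is handed in when it is done.

Besides the shell and the picture viewer there is one more tool, called after "Emit:" as name(argument=value, ...), one argument or row to a line, values as JSON. play_rows: Moves the arm, as the interface text tells. Its arguments: {"type":"object","properties":{"plan":{"type":"array"},"jaw":{"type":"number"},"newtons":{"type":"number"}},"required":["plan"]}

```bash
mkdir -p pics
python3 - <<'E'
from cell import robot
import cv2,numpy as np
s=robot.state();print(s['time_s'],s['ee_pos'],s['eef_rot'],s['finger_gap'])
ims=[]
for c in ['scene','top']:
    im=robot.grab_frame(c);cv2.imwrite(f'pics/{c}0.png',im[:,:,::-1])
    for l in ['board_top','tall_jar_mid','squat_jar_mid','middle_jar_mid']:
        try: print(c,l,[(np.round(d['box']).tolist(),round(d['score'],2)) for d in robot.find_in(c,l)])
        except Exception as e: print(l,e)
    i=robot.camera_info(c);print(np.round(i['K'],1).tolist(),i['dist'],np.round(i['R'],3).tolist(),i['t'])
E
```

```text
0.0 [0.27290237 0.58910313 0.22851409] [-3.13908026e+00  3.99484454e-05  2.70784039e+00] 0.996407437716165
scene board_top [([226.0, 166.0, 405.0, 382.0], 0.82)]
scene tall_jar_mid [([252.0, 272.0, 298.0, 334.0], 0.97)]
scene squat_jar_mid [([343.0, 162.0, 380.0, 213.0], 0.83), ([278.0, 128.0, 309.0, 180.0], 0.8)]
scene middle_jar_mid [([306.0, 216.0, 343.0, 266.0], 0.93)]
[[427.6, 0.0, 318.3], [0.0, 427.6, 199.1], [0.0, 0.0, 1.0]] [-0.0092645  0.         0.         0.         0.       ] [[0.766, 0.643, -0.007], [0.543, -0.652, -0.53], [-0.345, 0.402, -0.848]] [-0.45967864 -0.23517208  0.91775002]
top board_top [([247.0, 132.0, 451.0, 222.0], 0.92)]
top tall_jar_mid [([398.0, 134.0, 439.0, 183.0], 0.82)]
top squat_jar_mid [([263.0, 246.0, 302.0, 283.0], 0.95), ([261.0, 160.0, 302.0, 204.0], 0.75), ([183.0, 192.0, 230.0, 230.0], 0.66)]
top middle_jar_mid [([330.0, 151.0, 361.0, 191.0], 0.67)]
[[385.3, 0.0, 317.0], [0.0, 385.3, 198.8], [0.0, 0.0, 1.0]] [-0.06540321  0.          0.          0.          0.        ] [[0.014, -1.0, -0.022], [-0.987, -0.011, -0.162], [0.161, 0.024, -0.987]] [0.04722621 0.5587362  0.64033618]
```

View pics/scene0.png

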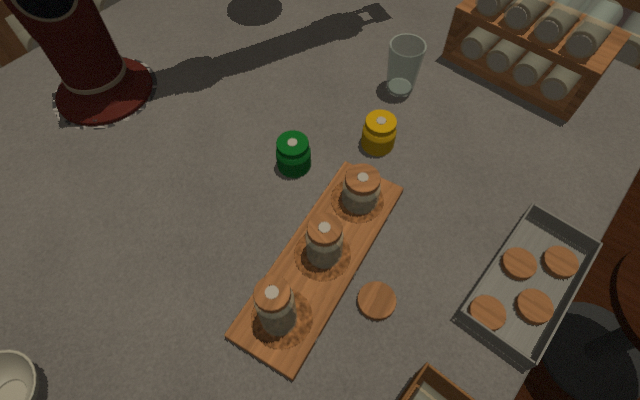

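View pics/top0.png

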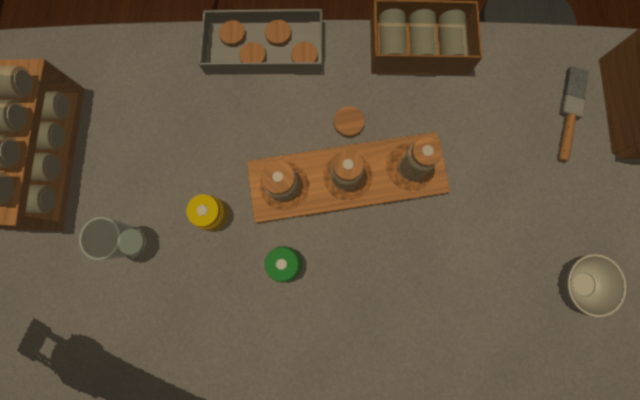

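The scene view shows the tall jar at (275,305), the middle jar at (324,243) and the squat jar at (361,190). A green jar at (293,153) and a yellow one at (380,132) stand off the board. In the top view the tall jar is at (424,155), the middle at (347,170), the squat at (280,180), green at (282,265) and yellow at (205,211). The only clear-glass squat jar with a beech lid on the board's end is at top (280,180); green and yellow are decoys. I'll rectify the board and confirm this with a crop.

```bash
cat > h.py <<'E'
from cell import robot
import cv2,numpy as np
def ray(c,px,z):
    i=robot.camera_info(c);K=np.array(i['K']);D=np.array(i['dist']);R=np.array(i['R']);t=np.array(i['t'])
    u=cv2.undistortPoints(np.array(px,float).reshape(-1,1,2),K,D)[:,0]
    d=np.c_[u,np.ones(len(u))]@R; C=-R.T@t
    return C+d*((z-C[2])/d[:,2])[:,None]
def proj(c,X):
    i=robot.camera_info(c);r=cv2.Rodrigues(np.array(i['R']))[0]
    return cv2.projectPoints(np.array(X,float).reshape(-1,1,3),r,np.array(i['t']),np.array(i['K']),np.array(i['dist']))[0][:,0]
def birdseye(c,im,z,x0,x1,y0,y1,s):  # rows: x decreasing down, cols: y decreasing right; s px per m
    h,w=int((x1-x0)*s),int((y1-y0)*s)
    v,u=np.mgrid[0:h,0:w]
    X=np.stack([x1-v/s,y1-u/s,np.full(v.shape,z)],-1)
    p=proj(c,X).reshape(h,w,2).astype(np.float32)
    return cv2.remap(im,p[...,0],p[...,1],cv2.INTER_LINEAR)
E
python3 - <<'E'
from h import *
top=cv2.imread('pics/top0.png');sc=cv2.imread('pics/scene0.png')
for c,p in (('top',dict(tall=(427,151),mid=(348,164),squat=(278,177),green=(281,264),yellow=(202,210))),('scene',dict(tall=(271,292),mid=(324,228),squat=(363,177)))):
    for k,v in p.items():
        z={'tall':.13,'mid':.104,'squat':.084}.get(k,.066); print(c,k,ray(c,[v],z)[0].round(4))
corn=[(249,160),(437,134),(449,192),(256,221)]
print('corners',ray('top',corn,.018).round(3).tolist())
x=ray('top',corn,.018).mean(0);print(x)
a=[birdseye(c,i,.018,x[0]-.12,x[0]+.1,x[1]-.22,x[1]+.22,1400) for c,i in(('top',top),('scene',sc))]
b=np.vstack(a);b=cv2.resize(b,None,fx=.93,fy=.93);print(b.shape);cv2.imwrite('pics/be.png',b)
print('origin px: col=(y1-y)*1302, row=(x1-x)*1302; x1,y1',x[0]+.1,x[1]+.22)
cv2.imwrite('pics/crop.png',np.hstack([cv2.resize(sc[115:225,265:405],None,fx=4,fy=4)]))
E
```

```text
top tall [ 0.6235 -0.1219  0.13  ]
top mid [0.6075 0.0025 0.104 ]
top squat [0.5888 0.1203 0.084 ]
top green [0.4426 0.113  0.066 ]
top yellow [0.5329 0.2539 0.066 ]
scene tall [ 0.6276 -0.1245  0.13  ]
scene mid [ 6.119e-01 -1.000e-04  1.040e-01]
scene squat [0.5941 0.1202 0.084 ]
corners [[0.636, 0.185, 0.018], [0.691, -0.173, 0.018], [0.578, -0.191, 0.018], [0.52, 0.167, 0.018]]
[ 0.60620433 -0.00271173  0.018     ]
(571, 573, 3)
origin px: col=(y1-y)*1302, row=(x1-x)*1302; x1,y1 0.7062043326428167 0.21728827352474478
```

View pics/be.png

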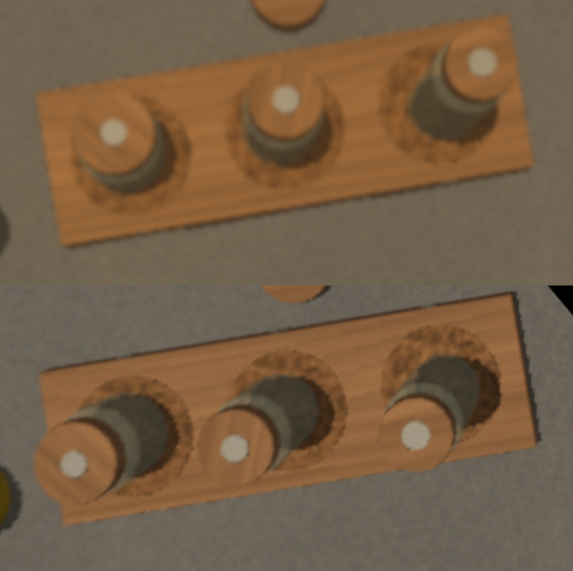

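View pics/crop.png

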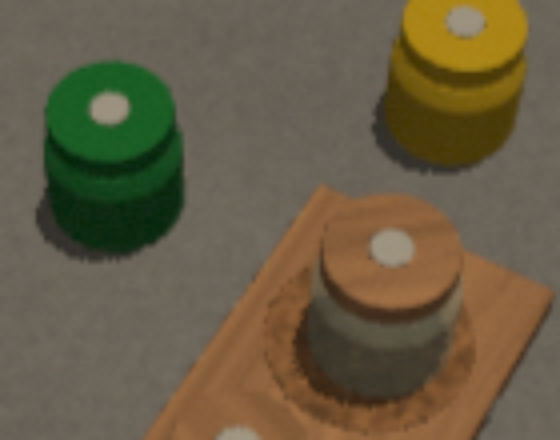

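The crop confirms it: the clear-glass squat jar with the beech lid, at scene (361,190), is the one on the board, and green (293,153) and yellow (380,132) are solid-coloured decoys. The bird's-eye view gives these values:

| Item | x (m), y (m) |
|---|---|
| Board centre | (0.609, -0.003), yaw 0.166 |
| Tall jar | (0.6255, -0.123) |
| Squat jar | (0.5915, 0.120) |

Next I move above the tall jar.

Emit:
play_rows(
  plan=[-619,-499,0,0.971,-619,-499,0,0.971,-619,-499,0,0.971,-619,-499,0,0.971,-619,-499,0,0.971,-619,-499,0,0.971,-619,-499,0,0.971,-619,-499,0,0.971,-619,-499,0,0.971,-619,-499,0,0.971,-619,-499,0,0.971,-619,-499,0,0.971,-619,-499,0,0.971,-619,-499,0,0.971,-619,-499,0,0.971,-619,-499,0,0.971,-619,-499,0,0.971,-619,-499,0,0.971,-619,-499,0,0.971,-619,-499,0,0.971],
  jaw=100,
  newtons=20,
)

```text
time_s: 2.17
ee_pos: [0.6261, -0.1344, 0.2296]
eef_rot: [3.141, 0.009, 1.725]
contact_force: [-0.5, -0.7, 0.5]
finger_gap: 1.001
grip_force: 0.0
```

Emit:
play_rows(
  plan=[0,0,0,0,0,0,0,0,0,0,0,0,0,0,0,0],
)

```text
time_s: 2.5
ee_pos: [0.625, -0.1203, 0.2297]
eef_rot: [3.141, -0.002, 1.74]
contact_force: [0.0, -0.4, 0.6]
finger_gap: 0.998
grip_force: 0.0
```

```bash
cat >> h.py <<'E'
def delta(x,y,z,yaw=1.737):
    s=robot.state();p=s['ee_pos'];w=s['eef_rot'][2]
    d=np.array([x,y,z])-p;c,n=np.cos(w),np.sin(w)
    print('t',round(s['time_s'],2),'pos',np.round(p,4),'rot',np.round(s['eef_rot'],3),'gap',round(s['finger_gap'],3))
    print('tool mm',(1000*np.array([c*d[0]+n*d[1],n*d[0]-c*d[1],-d[2]])).round(1),'turn',round(w-yaw,3))
E
python3 - <<'E'
from h import *
delta(.6255,-.123,.08)
a=robot.grab_frame('scene')[:,:,::-1];b=robot.grab_frame('top')[:,:,::-1]
print(proj('top',[[.6255,-.123,.13]]),proj('scene',[[.6255,-.123,.13]]))
cv2.imwrite('pics/p1.png',np.vstack([cv2.resize(a[160:360,180:440],(780,600))[::1][:600:2,::2],cv2.resize(b[60:260,300:560],(390,300))]))
E
```

```text
t 2.5 pos [ 0.625  -0.1203  0.2297] rot [ 3.141e+00 -2.000e-03  1.740e+00] gap 0.998
tool mm [ -2.7   0.  149.7] turn 0.003
[[427.64277541 149.77260211]] [[270.58331938 290.13134868]]
```

View pics/p1.png

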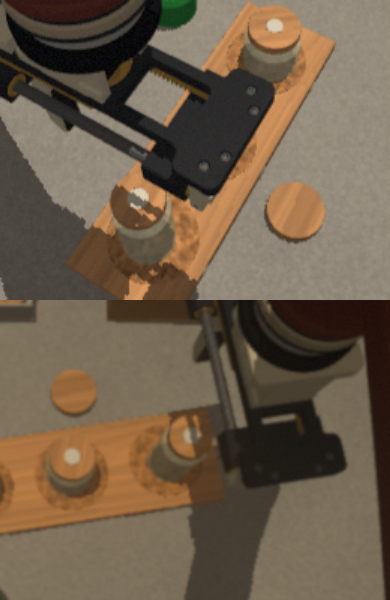

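Run:
```python
from h import *
s=robot.state();p=s['ee_pos'];w=s['eef_rot'][2];ty=np.array([np.sin(w),-np.cos(w),0])
P=[p+ty*a+[0,0,-.011] for a in(-.0465,.0465)]+[p]
for c in('scene','top'):
    q=proj(c,P);o=(180,160) if c=='scene' else (300,60)
    print(c,q.round(1).tolist(),((q-o)*1.5+(0 if c=='scene' else [0,300])).round().tolist())
```

```text
scene [[229.0, 241.0], [299.4, 280.5], [262.1, 256.0]] [[74.0, 122.0], [179.0, 181.0], [123.0, 144.0]]
top [[450.3, 164.1], [435.9, 100.0], [445.5, 128.8]] [[225.0, 456.0], [204.0, 360.0], [218.0, 403.0]]
```

The fingers project where the picture shows them, at (229,241) and (299,280) in scene, and straddle the tall jar. Descending.

Emit:
play_rows(
  plan=[-3,0,8,0,-3,0,20,0,-3,0,33,0,-3,0,46,0,-3,0,59,0,-3,0,72,0,-3,0,85,0,-3,0,98,0,-3,0,111,0,-3,0,124,0,-3,0,136,0,-3,0,146,0,-3,0,152,0,-3,0,155,0,-3,0,155,0,-3,0,155,0],
)

```text
time_s: 3.93
ee_pos: [0.626, -0.1263, 0.075]
eef_rot: [3.141, 0.0, 1.737]
contact_force: [0.4, -0.1, 0.5]
finger_gap: 0.996
grip_force: 0.0
```

Emit:
play_rows(
  plan=[0,0,0,0,0,0,0,0,0,0,0,0,0,0,0,0,0,0,0,0,0,0,0,0,0,0,0,0,0,0,0,0,0,0,0,0,0,0,0,0,0,0,0,0,0,0,0,0],
  jaw=45,
  newtons=20,
)

```text
time_s: 4.93
ee_pos: [0.6261, -0.126, 0.0748]
eef_rot: [3.141, 0.0, 1.737]
contact_force: [0.7, 0.3, 0.6]
finger_gap: 0.578
grip_force: 20.0
```

Gap 0.578 (54 mm) means the glass is held. I'll lift it and carry it to the clear table spot.

Emit:
play_rows(
  plan=[0,0,-3,0,0,0,-9,0,0,0,-18,0,0,0,-28,0,0,0,-38,0,0,0,-48,0,0,0,-56,0,0,0,-60,0,4,-4,-60,0,12,-13,-60,0,24,-25,-60,0,38,-40,-60,0,53,-56,-60,0,68,-72,-60,0,82,-87,-60,0,96,-102,-60,0,108,-114,-60,0,117,-124,-60,0,122,-129,-60,0,124,-131,-60,0],
)

```text
time_s: 6.6
ee_pos: [0.4746, -0.0245, 0.1345]
eef_rot: [-3.14, -0.001, 1.738]
contact_force: [-0.2, 0.3, -1.9]
finger_gap: 0.575
grip_force: 20.0
```

Emit:
play_rows(
  plan=[0,0,0,0,0,0,5,0,0,0,13,0,0,0,23,0,0,0,33,0,0,0,43,0,0,0,53,0,0,0,61,0,0,0,67,0,0,0,71,0,0,0,74,0,0,0,76,0,0,0,76,0],
)

```text
time_s: 7.68
ee_pos: [0.476, -0.0255, 0.0585]
eef_rot: [-3.142, 0.0, 1.737]
contact_force: [-0.2, 0.6, -2.4]
finger_gap: 0.576
grip_force: 20.0
```

Run:
```python
from h import *
delta(.4759,-.0254,.0568);print(robot.state()['contact_force'])
```

```text
t 7.68 pos [ 0.476  -0.0255  0.0585] rot [-3.142  0.     1.737] gap 0.576
tool mm [ 0.1 -0.1  1.7] turn -0.0
[-0.21848026  0.59693029 -2.43987315]
```

Lower the last 2 mm and check the force.

Emit:
play_rows(
  plan=[0,0,0.5,0,0,0,1,0,0,0,1.5,0,0,0,2,0,0,0,2,0,0,0,2,0],
)

```text
time_s: 8.18
ee_pos: [0.4761, -0.0255, 0.0568]
eef_rot: [3.141, 0.0, 1.737]
contact_force: [0.7, 0.3, -1.9]
finger_gap: 0.579
grip_force: 20.0
```

Emit:
play_rows(
  plan=[0,0,0.4,0,0,0,0.8,0,0,0,0.8,0,0,0,0.8,0],
)

```text
time_s: 8.52
ee_pos: [0.4761, -0.0255, 0.0567]
eef_rot: [3.141, -0.0, 1.737]
contact_force: [-0.7, 0.0, 5.7]
finger_gap: 0.578
grip_force: 20.0
```

Emit:
play_rows(
  plan=[0,0,0,0,0,0,0,0,0,0,0,0,0,0,0,0,0,0,0,0,0,0,0,0,0,0,0,0,0,0,0,0],
  jaw=100,
)

```text
time_s: 9.18
ee_pos: [0.4759, -0.0255, 0.0558]
eef_rot: [-3.141, 0.0, 1.737]
contact_force: [-0.0, -0.4, 0.1]
finger_gap: 0.994
grip_force: 0.0
```

Emit:
play_rows(
  plan=[0,0,-5,0,0,0,-16,0,0,0,-30,0,0,0,-45,0,0,0,-60,0,0,0,-75,0,0,0,-90,0,0,0,-103,0,0,0,-110,0,8,9,-110,0,24,27,-110,0,45,50,-110,0,66,73,-110,0,87,97,-110,0,105,117,-110,0,118,131,-110,0,124,138,-110,0,124,138,-110,0,124,138,-110,0,124,138,-110,0],
)

```text
time_s: 10.85
ee_pos: [0.5907, 0.1178, 0.1655]
eef_rot: [-3.14, 0.001, 1.735]
contact_force: [0.3, 0.5, 0.0]
finger_gap: 1.001
grip_force: 0.0
```

Run:
```python
from h import *
delta(.5915,.120,.043)
b=robot.grab_frame('top')[:,:,::-1];cv2.imwrite('pics/p2.png',b)
```

```text
t 10.85 pos [0.5907 0.1178 0.1655] rot [-3.140e+00  1.000e-03  1.735e+00] gap 1.001
tool mm [  2.1   1.2 122.5] turn -0.002
```

View pics/p2.png

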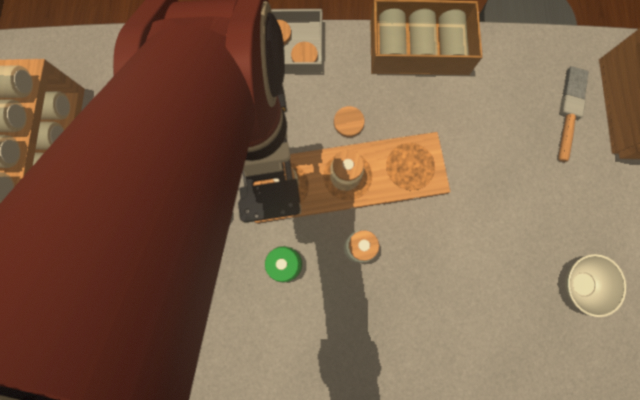

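The tall jar stands upright at the temporary spot (364,245), the cork spot at (411,166) is empty, and the gripper covers the squat jar. Descending to grasp it.

Emit:
play_rows(
  plan=[2,1,6,0,2,1,16,0,2,1,28,0,2,1,40,0,2,1,52,0,2,1,64,0,2,1,76,0,2,1,88,0,2,1,100,0,2,1,110,0,2,1,118,0,2,1,122,0,2,1,122,0,2,1,122,0],
)

```text
time_s: 12.07
ee_pos: [0.5924, 0.1217, 0.0439]
eef_rot: [3.141, 0.0, 1.737]
contact_force: [-0.3, -0.4, 0.1]
finger_gap: 1.0
grip_force: 0.0
```

Run:
```python
from h import *
print('tall temp',ray('top',[(364,245)],.112),'vs tcp .476,-.0255'); print('spot',ray('top',[(411.5,166)],.018))
```

```text
tall temp [[ 0.4743876  -0.02242982  0.112     ]] vs tcp .476,-.0255
spot [[ 0.62712145 -0.12179696  0.018     ]]
```

Emit:
play_rows(
  plan=[0,0,0,0,0,0,0,0,0,0,0,0,0,0,0,0,0,0,0,0,0,0,0,0,0,0,0,0,0,0,0,0,0,0,0,0,0,0,0,0,0,0,0,0],
  jaw=55,
  newtons=20,
)

```text
time_s: 12.98
ee_pos: [0.592, 0.1218, 0.0441]
eef_rot: [-3.141, -0.0, 1.737]
contact_force: [-2.0, 0.0, 3.8]
finger_gap: 0.676
grip_force: 20.0
```

Emit:
play_rows(
  plan=[0,0,-3,0,0,0,-10,0,0,0,-20,0,0,0,-32,0,0,0,-44,0,0,0,-56,0,0,0,-68,0,0,0,-80,0,0,0,-92,0,0,0,-104,0,0,0,-114,0,0,0,-120,0,0,0,-120,0],
)

```text
time_s: 14.07
ee_pos: [0.5932, 0.1218, 0.1658]
eef_rot: [3.138, -0.0, 1.737]
contact_force: [-0.1, -0.7, -1.0]
finger_gap: 0.677
grip_force: 20.0
```

Emit:
play_rows(
  plan=[-4,0,0,0,-13,0,0,0,-27,0,0,0,-43,-1,0,0,-61,-1,0,0,-80,-1,0,0,-99,-2,0,0,-118,-2,0,0,-137,-2,0,0,-156,-2,0,0,-175,-3,0,0,-193,-3,0,0,-210,-3,0,0,-225,-3,0,0,-236,-3,0,0,-242,-3,0,0,-244,-3,0,0,-244,-3,0,0,-244,-3,0,0],
)

```text
time_s: 15.65
ee_pos: [0.6296, -0.118, 0.1637]
eef_rot: [-3.141, -0.001, 1.738]
contact_force: [-0.6, 0.3, -2.6]
finger_gap: 0.68
grip_force: 20.0
```

Emit:
play_rows(
  plan=[0,0,4,0,0,0,12,0,0,0,23,0,0,0,35,0,0,0,47,0,0,0,59,0,0,0,71,0,0,0,83,0,0,0,94,0,0,0,103,0,0,0,110,0,0,0,115,0,0,0,117,0,0,0,118,0,0,0,118,0,0,0,118,0],
)

```text
time_s: 16.98
ee_pos: [0.63, -0.1195, 0.0464]
eef_rot: [3.141, 0.0, 1.737]
contact_force: [0.3, -0.5, -2.1]
finger_gap: 0.68
grip_force: 20.0
```

Run:
```python
from h import *
delta(.6289,-.1197,.0441);print(robot.state()['contact_force'])
a=robot.grab_frame('scene')[:,:,::-1];cv2.imwrite('pics/p3.png',cv2.resize(a[140:400,180:440],(600,600)))
```

```text
t 16.98 pos [ 0.63   -0.1195  0.0464] rot [3.141 0.    1.737] gap 0.68
tool mm [-0.  -1.1  2.3] turn -0.0
[ 0.30400336 -0.5191343  -2.05545115]
```

View pics/p3.png

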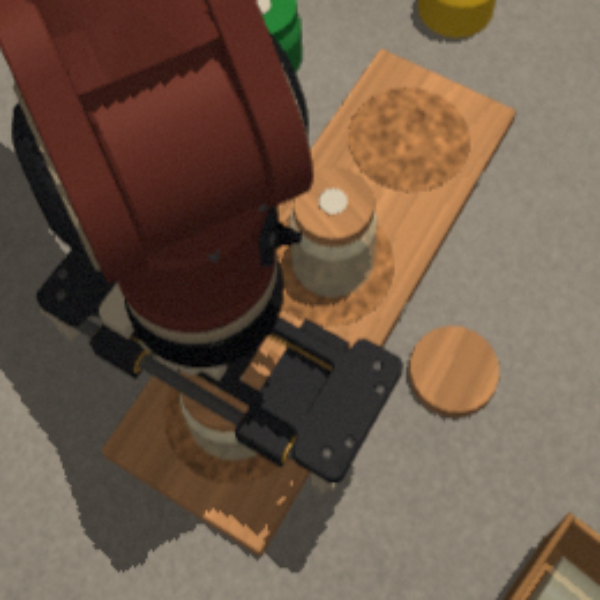

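The squat jar hangs just above its spot (crop (222,440)), the middle jar is undisturbed at (333,255), and the far spot is empty at (409,139). Setting the squat jar down.

Emit:
play_rows(
  plan=[0,-1,0.6,0,0,-1,1.2,0,0,-1,1.8,0,0,-1,2.3,0,0,-1,2.3,0,0,-1,2.3,0],
)

```text
time_s: 17.53
ee_pos: [0.6286, -0.1196, 0.0441]
eef_rot: [3.141, -0.0, 1.737]
contact_force: [-1.2, 0.3, 3.6]
finger_gap: 0.681
grip_force: 20.0
```

Run:
```python
from h import *
print('spot+y scene',ray('scene',[(357.2,200.2)],.018))
```

```text
spot+y scene [[0.59237454 0.11471432 0.018     ]]
```

Emit:
play_rows(
  plan=[0,0,0,0,0,0,0,0,0,0,0,0,0,0,0,0,0,0,0,0,0,0,0,0,0,0,0,0,0,0,0,0],
  jaw=100,
)

```text
time_s: 18.2
ee_pos: [0.6286, -0.1196, 0.0435]
eef_rot: [-3.142, 0.0, 1.737]
contact_force: [-0.5, 0.0, -0.1]
finger_gap: 0.998
grip_force: 0.0
```

Emit:
play_rows(
  plan=[0,0,-5,0,0,0,-16,0,0,0,-30,0,0,0,-45,0,0,0,-60,0,0,0,-75,0,0,0,-90,0,0,0,-105,0,0,0,-116,0,0,0,-120,0,8,-9,-120,0,24,-27,-120,0,45,-50,-120,0,66,-74,-120,0,87,-97,-120,0,104,-116,-120,0,115,-129,-120,0,120,-134,-120,0,120,-134,-120,0,120,-134,-120,0],
)

```text
time_s: 19.87
ee_pos: [0.4776, -0.0237, 0.1638]
eef_rot: [3.14, 0.001, 1.737]
contact_force: [-0.1, -0.7, 0.0]
finger_gap: 1.003
grip_force: 0.0
```

Run:
```python
from h import *
delta(.476,-.0235,.0575)
b=robot.grab_frame('top')[:,:,::-1];cv2.imwrite('pics/p4.png',cv2.resize(b[110:310,200:460],(780,600)))
```

```text
t 19.87 pos [ 0.4776 -0.0237  0.1638] rot [3.140e+00 1.000e-03 1.737e+00] gap 1.003
tool mm [  0.5  -1.6 106.3] turn -0.0
```

View pics/p4.png

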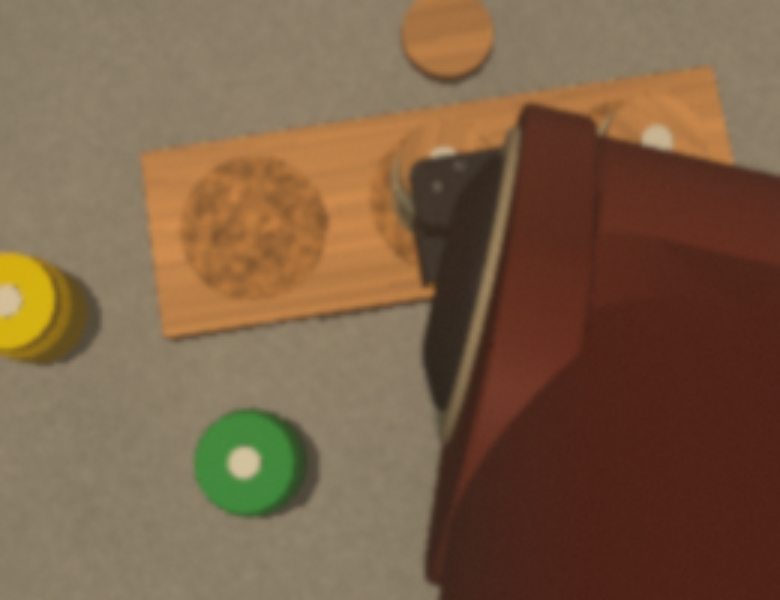

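The squat jar stands on the right-hand spot (lid dot at crop (657,138)), and the empty left spot is centred at (255,228). Grasping the tall jar.

Emit:
play_rows(
  plan=[0,-1,5,0,0,-1,14,0,0,-1,25,0,0,-1,37,0,0,-1,49,0,0,-1,61,0,0,-1,73,0,0,-1,84,0,0,-1,94,0,0,-1,102,0,0,-1,106,0,0,-1,106,0,0,-1,106,0],
)

```text
time_s: 21.0
ee_pos: [0.4757, -0.0238, 0.0573]
eef_rot: [-3.141, 0.0, 1.736]
contact_force: [-0.2, 0.9, 0.1]
finger_gap: 1.0
grip_force: 0.0
```

Emit:
play_rows(
  plan=[0,0,0,0,0,0,0,0,0,0,0,0,0,0,0,0,0,0,0,0,0,0,0,0,0,0,0,0,0,0,0,0,0,0,0,0,0,0,0,0,0,0,0,0,0,0,0,0],
  jaw=45,
  newtons=20,
)

```text
time_s: 22.0
ee_pos: [0.4759, -0.0235, 0.0577]
eef_rot: [3.141, 0.0, 1.737]
contact_force: [0.3, -0.9, 1.8]
finger_gap: 0.575
grip_force: 20.0
```

Run:
```python
from h import *
print('spot',ray('top',[(285,186)],.018)); delta(.5905,.1153,.13)
```

```text
spot [[0.58633116 0.11515096 0.018     ]]
t 22.0 pos [ 0.4759 -0.0235  0.0577] rot [3.141 0.    1.737] gap 0.575
tool mm [117.9 136.  -72.3] turn -0.0
```

Gripped. Carrying it to the left spot.

Emit:
play_rows(
  plan=[0,0,-3,0,0,0,-10,0,0,0,-20,0,0,0,-32,0,0,0,-44,0,0,0,-56,0,0,0,-66,0,0,0,-70,0,4,4,-70,0,12,14,-70,0,23,26,-70,0,36,41,-70,0,50,57,-70,0,64,73,-70,0,78,89,-70,0,91,104,-70,0,102,117,-70,0,111,127,-70,0,116,132,-70,0,117,134,-70,0],
)

```text
time_s: 23.67
ee_pos: [0.5884, 0.1169, 0.1262]
eef_rot: [-3.14, -0.001, 1.74]
contact_force: [-0.2, -0.3, -3.5]
finger_gap: 0.577
grip_force: 20.0
```

Emit:
play_rows(
  plan=[0,0,0,0,0,0,3,0,0,0,9,0,0,0,17,0,0,0,25,0,0,0,33,0,0,0,40,0,0,0,45,0,0,0,48,0,0,0,49,0,0,0,49,0,0,0,49,0],
)

```text
time_s: 24.67
ee_pos: [0.5887, 0.1141, 0.0788]
eef_rot: [3.141, 0.0, 1.737]
contact_force: [0.6, -0.4, -2.9]
finger_gap: 0.578
grip_force: 20.0
```

Run:
```python
from h import *
delta(.589,.1145,.0757);print(robot.state()['contact_force'])
```

```text
t 24.67 pos [0.5887 0.1141 0.0788] rot [3.141 0.    1.737] gap 0.578
tool mm [0.4 0.3 3.1] turn -0.0
[ 0.5679149  -0.44378577 -2.91090688]
```

Emit:
play_rows(
  plan=[0,0,0.7,0,0,0,1.4,0,0,0,2,0,0,0,2.5,0,0,0,2.7,0,0,0,2.7,0,0,0,2.7,0],
)

```text
time_s: 25.25
ee_pos: [0.5884, 0.114, 0.0758]
eef_rot: [-3.142, 0.0, 1.737]
contact_force: [0.2, -0.7, -2.8]
finger_gap: 0.579
grip_force: 20.0
```

Emit:
play_rows(
  plan=[0,0,0.4,0,0,0,0.8,0,0,0,1.1,0,0,0,1.1,0,0,0,1.1,0],
)

```text
time_s: 25.67
ee_pos: [0.5885, 0.114, 0.0757]
eef_rot: [3.141, -0.0, 1.737]
contact_force: [-1.8, -0.8, 5.2]
finger_gap: 0.577
grip_force: 20.0
```

Emit:
play_rows(
  plan=[0,0,0,0,0,0,0,0,0,0,0,0,0,0,0,0,0,0,0,0,0,0,0,0,0,0,0,0,0,0,0,0],
  jaw=100,
)

```text
time_s: 26.33
ee_pos: [0.5884, 0.114, 0.0747]
eef_rot: [-3.142, 0.0, 1.737]
contact_force: [0.2, 0.1, 0.6]
finger_gap: 0.998
grip_force: 0.0
```

Emit:
play_rows(
  plan=[0,0,-5,0,0,0,-16,0,0,0,-30,0,0,0,-46,0,0,0,-62,0,0,0,-78,0,0,0,-94,0,0,0,-110,0,0,0,-124,0,0,0,-135,0,0,0,-140,0,20,-12,-140,0,50,-30,-140,0,85,-50,-140,0,120,-70,-140,0,155,-91,-140,0,190,-111,-140,0,225,-132,-140,0,260,-152,-140,0,290,-170,-140,0],
)

```text
time_s: 28.0
ee_pos: [0.3703, 0.3741, 0.2147]
eef_rot: [-3.141, -0.001, 1.739]
contact_force: [0.2, 0.2, 0.3]
finger_gap: 1.001
grip_force: 0.0
```

Emit:
play_rows(
  plan=[20,-12,0,0,40,-24,0,0,50,-30,0,0,50,-30,0,0,50,-30,0,0,50,-30,0,0],
)

```text
time_s: 28.5
ee_pos: [0.3366, 0.4145, 0.2148]
eef_rot: [3.141, 0.001, 1.734]
contact_force: [-0.5, -0.0, 0.2]
finger_gap: 0.994
grip_force: 0.0
```

Run:
```python
from h import *
print(robot.state()['time_s'])
a=robot.grab_frame('scene')[:,:,::-1];b=robot.grab_frame('top')[:,:,::-1]
cv2.imwrite('pics/p5.png',np.vstack([cv2.resize(a[140:390,200:440],None,fx=1.2,fy=1.2),cv2.resize(b[110:260,220:460],None,fx=1.2,fy=1.2)]))
def board(p): # world -> board frame
    d=np.array(p[:2])-[.609,-.003];return (1000*np.array([d@[.9862,.1657],d@[-.1657,.9862]])).round(1)
for c,im in(('top',b),('scene',a)):
    m=(im.min(2)>105)&(np.ptp(im.astype(int),axis=2)<60)
    for n,X in dict(tall=(.589,.115,.130),mid=(.610,.001,.104),squat=(.629,-.1213,.084)).items():
        u,v=proj(c,[X])[0].round().astype(int)
        ys,xs=np.nonzero(m[v-12:v+13,u-12:u+13]); 
        if len(xs): 
            w=ray(c,[(xs.mean()+u-12,ys.mean()+v-12)],X[2])[0]; print(c,n,len(xs),w.round(4),board(w))
```

```text
28.5
top tall 79 [0.587  0.1156 0.13  ] [ -2.1 120.6]
top mid 69 [0.6078 0.0028 0.104 ] [-0.2  5.9]
top squat 60 [ 0.6274 -0.1198  0.084 ] [  -1.2 -118.2]
scene tall 78 [0.5899 0.1141 0.13  ] [  0.6 118.6]
scene mid 101 [0.6106 0.0015 0.104 ] [2.3 4.2]
scene squat 127 [ 0.63   -0.1211  0.084 ] [   1.2 -120. ]
```

View pics/p5.png

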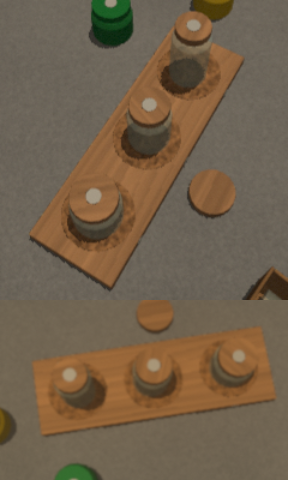

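Both jars stand upright and centred on the swapped spots, within about 2 mm in both cameras. In the picture the tall jar is at crop (190,50) and the squat jar at (95,205), and the middle jar has not moved. The gripper is clear, so I'm handing in.

```bash
python3 -c "
from cell import robot
print(robot.hand_in())"
```

```text
the job is handed in; nothing more can be done
None
```

The tall and squat jars have changed ends, each upright and about 2 mm from its spot's centre by both cameras, with the middle jar left in place; the job was handed in at about 28.6 s, and no verdict was returned.

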